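# Set the crimp height on the bench press by clicks and lock it

## Task

Set the crimp height on the blue bench crimping press: turn the round dial on top of its head clockwise (seen from above) until it comes up gently against its end stop, without forcing the stop, and from there back it off anticlockwise exactly five clicks. Then swing the red lock lever anticlockwise all the way across so that the setting is locked, let go, and leave the tools and parts on the bench where they are.

Things in the scene. Friction and masses are not known exactly. Their poses are not given: they have to be found in the camera images.
- press: blue cast bench crimping press, bolted down: base 200 x 160 x 20 mm, column at the back, head with a flat top (170 x 130 mm) 190 mm above the bench; a steel hand lever with a black grip rises to the back from its right side. Origin at the centre of the base's underside, x to its back, y to its left; its front (-x) faces the robot
- dial_grip (a point): gripping point on the upright axis of the black ribbed round dial on the press head, 40 mm above the head's top. The dial is 40 mm in diameter, from 25 to 57 mm above the head's top, on a thinner neck; 60 mm of free room all round, grip it at any yaw. It bears no mark; the point is fixed to the press and does not turn. Friction 0.01 to 0.02 N m
- dial_top (a point): centre of the dial's top face, fixed to the press. Its clicks: 20 a turn, 18 degrees each, held by a spring detent. Leaving a click takes a torque that peaks at 0.25 N m a quarter of the way, is zero half-way to the next and then reverses, so that a dial let go falls into the nearest click. At the start it rests two to five clicks anticlockwise of its last click before the end stop; how many is unknown
- dial_foot (a point): foot of the dial's neck on the head's top, fixed to the press. End stop, inside: met 1 degree clockwise of the last click, springy (5 N m/rad, added to the detent), so the resistance keeps growing where a click would give way. About 0.4 N m in all is firm contact; its pin, 32 mm off the axis, is damaged above 25 N, which is about 0.7 N m in all on the dial, some 9 degrees past first contact
- ram (a joint): height in m of the steel ram under the press head, moved by the dial: zero at the last click before the end stop, 0.00005 m higher for each click anticlockwise. The movement is finer than this reading can show
- lock_knob (a point): centre of the upright red knob at the end of the lock lever, 40 mm above the head's top. The knob is 14 mm in diameter and its free part rises from 20 to 51 mm above the head's top. It moves with the lever
- lock (a joint): angle in rad of the red lock lever on the head: 0 unlocked (pointing to the back left), 1.309 fully across (front left). Turns anticlockwise from above about an upright pivot at (0.020, -0.009) m in the press's frame; the knob is 55 mm from it. Takes 0.04 N m (about 1 N at the knob), stays where left, goes fully across only while the dial rests in a click, and then blocks the dial
- terminal_tub: small open blue plastic tub of crimp terminals, 85 x 65 x 30 mm, stands on the bench beside the press on the lock lever's side; origin at the centre of its underside
- caliper: steel digital caliper lying on the bench on the other side of the press, 210 mm long and 12 mm thick; origin under the middle of its beam, beam along its x
- pliers_blue: crimping pliers with blue handles lying on the bench near the robot, about 210 mm long, 18 mm thick; origin underneath, about mid length
- pliers_red: the same pliers with red handles; origin underneath, about mid length
- screwdriver: screwdriver with a red handle lying on the bench beyond the tub; origin underneath, lying along its x
- multimeter: red hand-held multimeter lying on its back at the right of the bench, 150 x 75 x 46 mm; origin at the centre of its underside

How it is judged:
On the way, in this order (a step that is already met when the one before it is completed fails the run):
1. the dial is turned clockwise until it bears on its end stop (2.5 N or more on the stop's pin) (contact force between dial_pin and stop_lug above 2.5 N and value of joint lock below 0.5 rad), for 0.1 s.
2. the dial is backed off five clicks from the last click before the stop, with the lock lever still unlocked (value of joint ram between 0.00023 and 0.00027 m and value of joint lock below 0.5 rad), for 0.3 s.
At the end, for the whole second after the job is handed in: the dial rests five clicks (within 0.4 of a click) anticlockwise of the last click before its end stop, that is the ram at 0.00023 to 0.00027 m, and the lock lever is across beyond 1.26 rad of its 1.309 (value of joint ram between 0.00023 and 0.00027 m and value of joint lock above 1.26 rad); the robot touches nothing.
It fails at once if the end stop is forced: more than 25 N on its pin (contact force between dial_pin and stop_lug above 25 N).
It fails at once if a tool or the tub of terminals on the bench is moved more than 20 mm (distance of any of terminal_tub, caliper, pliers_blue, pliers_red, screwdriver, multimeter from where it was at the start of the episode above 0.02 m).
It also fails if it takes over 72 s, if anything falls off the work surface, if the arm or the gripper's body presses on something with over 40 N, if the wrist force passes 120 N, or if a joint passes its speed limit or range.

## Robot

A 6-joint arm with a two-finger parallel gripper is mounted at the origin on the work surface. World frame = base frame: x ahead of the robot, y to its left, z up, the work surface at z = 0. Lengths are in m, angles in rad, forces in N, time in s.
With the tool pointing down it reaches from about 0.4 to 0.825 m from the base axis. Payload 7 kg.
Tool frame: the origin (TCP) lies at the centre of the arm's flange, where the gripper is bolted on; the fingertips stand 178 mm ahead of it and the grasp point (between the pads) lies arm.tcp_to_grasp ahead of it (arm.tcp_to_grasp is the distance from the TCP to the grasp point, in m); z points along the fingers, y is the direction in which the jaws open and shut (so a half turn about z gives the same grasp; the last joint's range is limited). The gripper opens to 88 mm and grips with 3 to 60 N. Pads are 19 mm wide; open, the fingers measure 130 mm over their backs; the gripper's body (78 mm by 193 mm) begins 47 mm behind the grasp point.
Start: joints at [-0.908, 0.359, 0.012, 0, -1.224, -0.288], TCP at [0.247, -0.628, 0.405] pointing down, gripper open.
Joint ranges: [-3.07, 3.07], [-1.43, 2.12], [-1.02, 1.25], [-3.03, 1.67], [-3.05, -0], [-3.03, 3.03]. Speed limits (rad/s): [2.39, 2.39, 3.01, 3.14, 3.14, 3.14].

## Interface

Orientations are given as [roll, pitch, yaw] about the fixed x, y, z axes, in that order (R = Rz(yaw) Ry(pitch) Rx(roll)).
In Python, from station import arm gives the robot as it stands.
- The arm moves only by the tool move_arm, never from a script. Its argument "deltas" is a list of rows, each a list of 6 numbers: the shift along the world's x, y, z in mm, then the turn, a rotation vector about the world's x, y, z in degrees. In form: [[tx, ty, tz, ax, ay, az], ...]. A call has exactly 5 rows; each row shifts and turns the commanded pose from where the row before left it; what a row does not reach is not made up. A row lasts 1/12 s, in which the tool goes at most 41.7 mm and 7.16 degrees, less where a joint would pass 70% of its speed; a pose out of reach is approached as far as the arm can. A call with a gripper value outside its range is refused whole. "claw" is the closure in counts, from 0 (fully open) to 255 (shut), set as the call begins (left out, the last holds). The fingers move at their own pace and stop on an object; "squeeze" is the grip in N (left out, the last holds). Time passes only in rows, so rows that do not move let the fingers close, or fill a call up. It gives the time, the measured TCP pose, the force and the opening at its end, in the units of the state.
- arm.get_state(): the state, without advancing time (a new reading comes with each control period).
- arm.grab_frame(name): name is "side" or "top"; returns the picture (400x640x3 uint8, red, green, blue); there is no depth.
- arm.calibration(name): a dict with "intrinsics" (3x3 intrinsics, pixels), "k1" (the pictures are not rectified: a ray, as slopes to the right and down, at radius r is drawn at 1 + k1 r^2 times it, then the intrinsics apply), "T" (4x4, takes a point from camera to world coordinates). Camera axes: x right, y up, looking along -z (the intrinsics and any distortion apply to the point x, -y, -z); pixel columns grow to the right and rows downward; lengths in m; the calibration is good to about 2 mm. A picture is of the moment at which its call begins. calibration takes no time and is no camera call.
- arm.job_done(): hands the job in, once; it reports no verdict.
Trained networks look in the newest picture that a camera, given by its name, has taken for a name from the list of things; names that differ only in an ending like _2 or _b are one class to them, and where a whole thing is asked for, a point or a joint stands for the part that bears it (a point fixed in the world has none). Each returns a list of dicts, best first, with "score" (0 to 1); they miss things now and then, are a little off and sometimes report something else, mostly with a low value. They report only what shows in the picture. A call takes as long as a camera call.
- arm.spot_in(thing, camera): "xy" ([column, row] in pixels, amid what is visible of it).
- arm.masks_of(thing, camera): "pixels" (400x640 bool, what is visible of it) and "xy" ([column, row] in pixels, amid what is visible of it).
- arm.spot_point(thing, camera): "xy" ([column, row] in pixels: a listed point, or the origin of a listed thing).
The state is a dict: "t": time; "q": joint angles; "qd": joint speeds; "joint_efforts": joint torques, N m; "eef_pos": TCP position; "ee_rot": TCP orientation; "force": force on the tool from outside, world axes, zero at the start; "moment": the same for the moment, N m; "width": finger opening in m.
Only numpy, scipy, OpenCV 4.12 (cv2) and the standard library are available. Lean on these libraries where they do the work, as an engineer would, in place of code of your own. Each camera call takes 0.05 s, during which the arm holds its last target. There are 200 camera calls.

## Working session

There is one attempt and no reset: what is moved stays moved. The work goes in short steps, Python scripts to look and compute and a tool call to move; the robot and the scene stay as the last step left them, time stands still between calls to the robot, and variables do not carry over. Pictures are saved under pics/ and viewed, about 8 in all and at most 12, crops included, and the job is handed in when it is done.

Besides the shell and the picture viewer there is one more tool, called after "Emit:" as name(argument=value, ...) on one line, values as JSON. move_arm: Moves the arm, as the interface text tells. Its arguments: {"type":"object","properties":{"deltas":{"type":"array","items":{"type":"array","items":{"type":"number"}}},"claw":{"type":"number"},"squeeze":{"type":"number"}},"required":["deltas"]}

```bash
ls; mkdir -p pics; cat > h.py <<'E'
import numpy as np, cv2
from station import arm
def ray(name,xy):
    c=arm.calibration(name);K=np.array(c["intrinsics"]);T=np.array(c["T"]);k=c["k1"]
    d=np.array([(xy[0]-K[0,2])/K[0,0],(xy[1]-K[1,2])/K[1,1]]);u=d.copy()
    for _ in range(30): u=d/(1+k*(u@u))
    return T[:3,3],T[:3,:3]@np.array([u[0],-u[1],-1.])
def tri(a,b):
    (o1,d1),(o2,d2)=ray("side",a),ray("top",b)
    s=np.linalg.lstsq(np.c_[d1,-d2],o2-o1,rcond=None)[0]
    p,q=o1+s[0]*d1,o2+s[1]*d2
    return (p+q)/2,np.linalg.norm(p-q)
def atz(n,xy,z):
    o,d=ray(n,xy);return o+d*(z-o[2])/d[2]
def save(n,f,crop=None,s=1):
    im=arm.grab_frame(n)[:,:,::-1]
    if crop: im=im[crop[1]:crop[3],crop[0]:crop[2]]
    cv2.imwrite(f,cv2.resize(im,None,fx=s,fy=s,interpolation=cv2.INTER_CUBIC))
E
python3 - <<'E'
from h import *
a=save("side","pics/a.png");save("top","pics/b.png")
cv2.imwrite("pics/ab.png",cv2.resize(np.vstack([cv2.imread("pics/a.png"),cv2.imread("pics/b.png")]),(480,600)))
for n in ["dial_grip","dial_top","dial_foot","lock_knob","press","terminal_tub"]:
    P={c:arm.spot_point(n,c) for c in("side","top")}
    for c in P: print(n,c,[(np.round(x["xy"],1),round(x["score"],2)) for x in P[c][:3]])
    if P["side"] and P["top"]: print(tri(P["side"][0]["xy"],P["top"][0]["xy"]))
s=arm.get_state();print(s,arm.tcp_to_grasp)
E
```

```text
pics
dial_grip side [(array([303.4, 173.6]), 0.62)]
dial_grip top [(array([313.5, 177.9]), 0.73)]
(array([ 0.52876635, -0.06893253,  0.2373812 ]), np.float64(0.004411976931988681))
dial_top side [(array([302.2, 172.9]), 0.85)]
dial_top top [(array([312.7, 177.9]), 0.91), (array([289.5, 158.2]), 0.2)]
(array([ 0.52993252, -0.0662067 ,  0.24149139]), np.float64(0.0006174378252178013))
dial_foot side [(array([296.1, 186.5]), 0.75), (array([306.1, 179.8]), 0.18)]
dial_foot top [(array([309.9, 182.8]), 0.79)]
(array([ 0.53466943, -0.05493064,  0.19309811]), np.float64(0.02270875199007457))
lock_knob side [(array([268.9, 193.7]), 0.58)]
lock_knob top [(array([289.7, 154.3]), 0.49)]
(array([0.61661559, 0.01166235, 0.21525031]), np.float64(0.010665341916068402))
press side []
press top [(array([299.6, 181.7]), 0.66), (array([308.7, 185.5]), 0.56)]
terminal_tub side [(array([275.7, 281.4]), 0.83)]
terminal_tub top [(array([256.2, 180.5]), 0.58)]
(array([0.57000578, 0.15723768, 0.0034424 ]), np.float64(0.011840283753244684))
{'t': 0.7, 'q': array([-9.07918825e-01,  3.58562807e-01,  1.18682618e-02,  1.62528514e-05,
       -1.22411051e+00, -2.88105261e-01]), 'qd': array([ 1.94717900e-04, -4.14563545e-04,  9.54867344e-05,  1.19218702e-03,
       -1.20491932e-03,  5.41891748e-04]), 'joint_efforts': array([-1.43040364e-03, -5.82160521e+01,  2.93251741e+01,  7.00119942e+00,
        1.26026489e-02,  3.94941765e-06]), 'eef_pos': array([ 0.24705449, -0.6281205 ,  0.40467441]), 'ee_rot': array([ 3.14158863e+00, -1.71359326e-05, -2.76681489e+00]), 'force': array([ 0.29339255, -0.14495583, -0.32598119]), 'moment': array([ 0.01194359,  0.00133624, -0.00905244]), 'width': 0.08755605902318866} 0.1593
```

View pics/a.png

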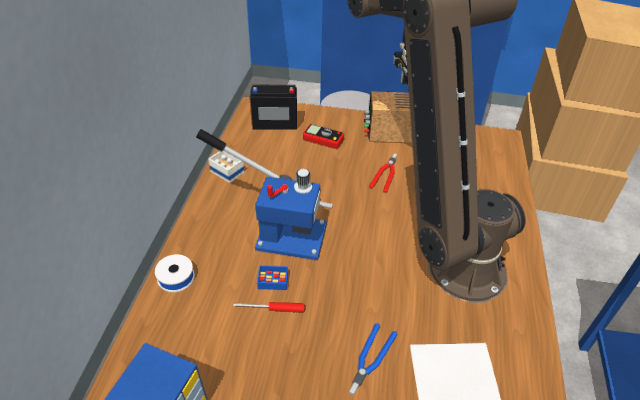

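View pics/b.png

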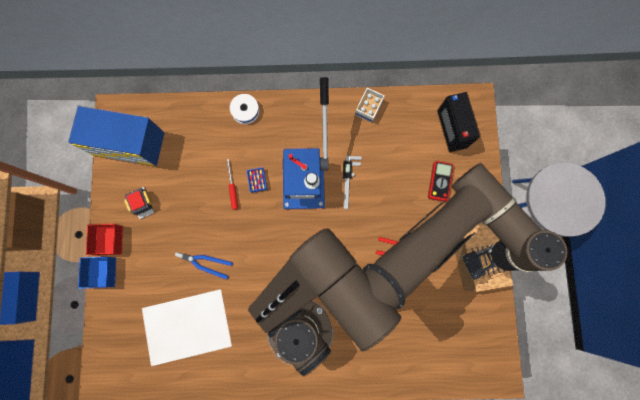

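Side view: dial at about (303,176), red lever at (277,190). Top view: dial at about (312,180), red lever at (297,160), and the hand lever running from (323,163) to (324,85). I'll zoom in for the details.

```bash
python3 - <<'E'
from h import *
a=cv2.imread("pics/a.png")[150:250,240:340];b=cv2.imread("pics/b.png")[130:230,260:360]
cv2.imwrite("pics/z.png",np.hstack([cv2.resize(x,(400,400),interpolation=cv2.INTER_CUBIC) for x in(a,b)]))
print("dial top@.247",atz("top",(312.7,177.9),.247),atz("side",(302.2,172.9),.247))
print("grip@.23",atz("top",(313.5,177.9),.23),atz("side",(303.4,173.6),.23))
print("foot@.19",atz("top",(309.9,182.8),.19),atz("side",(296.1,186.5),.19))
print("knob@.23",atz("top",(289.7,154.3),.23),atz("side",(268.9,193.7),.23))
print("handlever end",tri((205,136),(324,85)),"start",tri((277,177),(323,163)))
for c in("side","top"):
    for n in("lock","dial_top"):
        for m in arm.masks_of(n,c)[:1]:
            r,k=np.nonzero(m["pixels"]);print(n,c,m["score"],m["xy"],k.min(),k.max(),r.min(),r.max(),len(r))
E
```

```text
dial top@.247 [ 0.52910262 -0.06625677  0.247     ] [ 0.52831784 -0.05983072  0.247     ]
grip@.23 [ 0.53255305 -0.06881935  0.23      ] [ 0.52821125 -0.07690187  0.23      ]
foot@.19 [ 0.52371614 -0.05535494  0.19      ] [ 0.54707568 -0.06023147  0.19      ]
knob@.23 [0.61826563 0.01110509 0.23      ] [0.60646203 0.02813944 0.23      ]
handlever end (array([ 0.83874158, -0.11402739,  0.2951394 ]), np.float64(0.001071119353604324)) start (array([ 0.60674661, -0.10312145,  0.17724057]), np.float64(0.019803620962102652))
lock side 0.5 [274.6, 189.8] 267 287 185 197 150
dial_top side 0.56 [286.0, 211.9] 197 326 129 259 5556
lock top 0.54 [234.7, 198.0] 229 237 183 208 151
dial_top top 0.68 [309.2, 170.8] 283 328 77 208 2939
```

View pics/z.png

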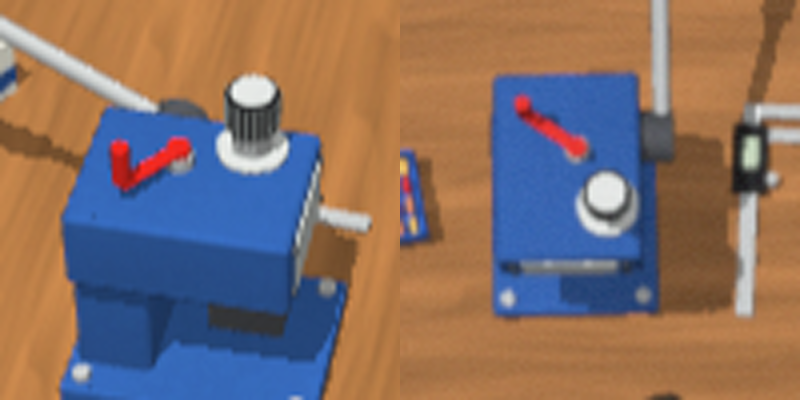

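Top crop: dial top at full-image pixel (311.8,178), knob top at (290.5,155.8), pivot at (304.3,167). Side crop: dial top at (303,172), knob top at (270,187). The hand lever stays below the gripper's body near the dial.

```bash
python3 - <<'E'
from h import *
print("dial",atz("top",(311.8,178),.247),atz("side",(303,172),.247),tri((303,172),(311.8,178)))
print("knob",atz("top",(290.5,155.8),.241),atz("side",(270,187.0),.241),tri((270,187),(290.5,155.8)))
print("pivot",atz("top",(304.3,167),.21),atz("side",(285,187),.21))
for p in((494,75),(637,75),(640,262),(494,262)): print("corner",atz("top",((p[0]-400)/4+260,130+p[1]/4),.19))
E
```

```text
dial [ 0.52884963 -0.06319594  0.247     ] [ 0.52684298 -0.06425084  0.247     ] (array([ 0.5276132 , -0.0632338 ,  0.24806736]), np.float64(0.0019875095576887924))
knob [0.61001264 0.0078191  0.241     ] [0.60688246 0.01181171 0.241     ] (array([0.60941895, 0.00792201, 0.23764178]), np.float64(0.002831492762035354))
pivot [ 0.57642748 -0.03767608  0.21      ] [ 0.57363273 -0.0299615   0.21      ]
corner [0.64965547 0.03505799 0.19      ]
corner [ 0.64576995 -0.09180628  0.19      ]
corner [ 0.47747871 -0.08941254  0.19      ]
corner [0.48133486 0.03802463 0.19      ]
```

Emit:
move_arm(deltas=[[0,0,38,0,0,0],[0,0,37,0,0,0],[16.5,33.2,0,0,0,0],[16.5,33.2,0,0,0,0],[16.5,33.2,0,0,0,0]], claw=75, squeeze=25)

```text
t: 1.32
eef_pos: [0.2966, -0.5277, 0.48]
ee_rot: [-3.141, 0.001, -2.768]
force: [1.1, 0.4, 0.4]
width: 0.0631
```

Emit:
move_arm(deltas=[[16.5,33.2,0,0,0,0],[16.5,33.2,0,0,0,0],[16.5,33.2,0,0,0,0],[16.5,33.2,0,0,0,0],[16.5,33.2,0,0,0,0]])

```text
t: 1.73
eef_pos: [0.3793, -0.3608, 0.48]
ee_rot: [-3.141, 0.001, -2.767]
force: [-0.0, 0.7, 0.4]
width: 0.0616
```

Emit:
move_arm(deltas=[[16.5,33.2,0,0,0,0],[16.5,33.2,0,0,0,0],[16.5,33.2,0,0,0,0],[16.5,33.2,0,0,0,0],[16.5,33.2,0,0,0,0]])

```text
t: 2.15
eef_pos: [0.4618, -0.1948, 0.4801]
ee_rot: [-3.141, 0.001, -2.767]
force: [0.9, -0.9, -0.3]
width: 0.0616
```

Emit:
move_arm(deltas=[[16.5,33.2,0,0,0,0],[16.5,33.2,0,0,0,0],[0,0,0,0,0,0],[0,0,0,0,0,0],[0,0,0,0,0,0]])

```text
t: 2.57
eef_pos: [0.4945, -0.1299, 0.4797]
ee_rot: [-3.142, -0.0, -2.766]
force: [-0.1, -0.4, -0.8]
width: 0.0617
```

Emit:
move_arm(deltas=[[16.7,33,0,0,0,0],[16.8,33,0,0,0,0],[0,0,-25,0,0,0],[0,0,-10,0,0,0],[0,0,0,0,0,0]])

```text
t: 2.98
eef_pos: [0.5269, -0.065, 0.442]
ee_rot: [3.14, -0.005, -2.768]
force: [-1.1, -1.1, -0.3]
width: 0.0621
```

```bash
python3 - <<'E'
from h import *
save("side","pics/c1.png",(240,60,400,260),2.5);save("top","pics/c2.png",(240,100,400,260),2.5)
a=cv2.imread("pics/c1.png");b=cv2.imread("pics/c2.png");b=cv2.copyMakeBorder(b,0,a.shape[0]-b.shape[0],0,0,0)
cv2.imwrite("pics/c.png",np.hstack([a,b]));print(arm.get_state()["force"],arm.get_state()["moment"])
E
```

```text
[-0.26248104 -0.21245272  1.25582815] [-0.00909678 -0.05556212  0.00298045]
```

View pics/c.png

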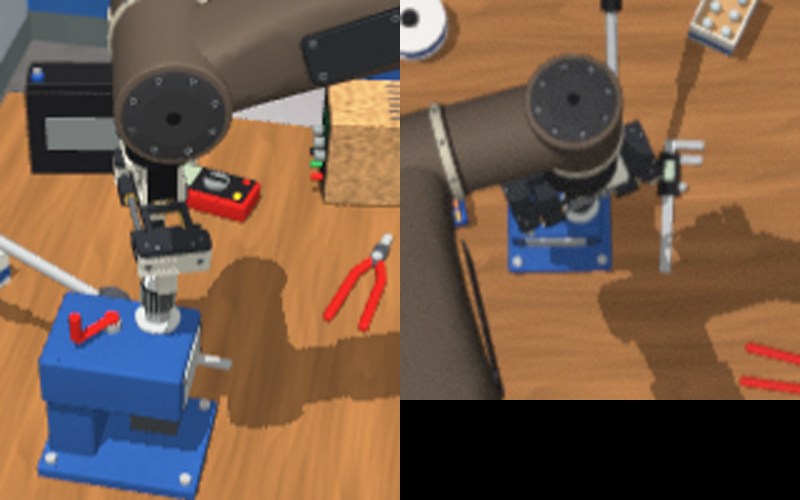

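The gripper sits centred over the dial, which shows at crop (157,300). The knob is clear of it at (75,328). Descending next.

Emit:
move_arm(deltas=[[0,0,-20,0,0,0],[0,0,-20,0,0,0],[0,0,-12,0,0,0],[0,0,0,0,0,0],[0,0,0,0,0,0]])

```text
t: 3.5
eef_pos: [0.5281, -0.065, 0.3936]
ee_rot: [-3.141, 0.0, -2.768]
force: [0.6, 0.1, 1.5]
width: 0.062
```

Emit:
move_arm(deltas=[[0,0,0,0,0,0],[0,0,0,0,0,0],[0,0,0,0,0,0],[0,0,0,0,0,0],[0,0,0,0,0,0]], claw=130, squeeze=6)

```text
t: 3.92
eef_pos: [0.5281, -0.0638, 0.3933]
ee_rot: [3.141, 0.001, -2.767]
force: [-1.7, 3.7, 3.2]
width: 0.0435
```

```bash
cat > s.py <<'E'
from h import *
s=arm.get_state();np.set_printoptions(precision=4,suppress=True)
print(s["t"],s["eef_pos"],np.degrees(s["ee_rot"]),"F",s["force"],"M",s["moment"],"w",s["width"],"q6",s["q"][5],s["joint_efforts"][5])
E
python3 s.py
```

```text
3.9167 [ 0.5281 -0.0638  0.3933] [ 179.9682    0.0681 -158.5201] F [-1.7238  3.6897  3.2038] M [1.667  0.7517 0.002 ] w 0.043532038430308104 q6 -1.4439768977501146 -0.011350461572874337
```

Emit:
move_arm(deltas=[[0,0,0,0,0,0],[0,0,0,0,0,0],[-0.5,1.5,0,0,0,0],[0,0,-2,0,0,7],[0,0,-2,0,0,7]], claw=90)

```text
t: 4.33
eef_pos: [0.5276, -0.0626, 0.3886]
ee_rot: [-3.141, -0.0, -2.517]
force: [-0.5, -0.7, -0.3]
width: 0.0564
```

Emit:
move_arm(deltas=[[0,0,0,0,0,7],[0,0,0,0,0,7],[0,0,0,0,0,7],[0,0,0,0,0,7],[0,0,0,0,0,7]])

```text
t: 4.75
eef_pos: [0.5276, -0.0626, 0.3885]
ee_rot: [3.141, -0.0, -1.905]
force: [-0.4, -0.2, -0.2]
width: 0.0568
```

Emit:
move_arm(deltas=[[0,0,0,0,0,0],[0,0,0,0,0,0],[0,0,0,0,0,0],[0,0,0,0,0,0],[0,0,0,0,0,0]])

```text
t: 5.17
eef_pos: [0.5276, -0.0626, 0.3886]
ee_rot: [3.142, -0.0, -1.913]
force: [0.5, 1.0, -0.0]
width: 0.057
```

```bash
python3 s.py
```

```text
5.1667 [ 0.5276 -0.0626  0.3886] [ 179.9972   -0.0034 -109.6303] F [ 0.4614  0.9799 -0.0271] M [0.0566 0.0519 0.0102] w 0.057043004847590166 q6 -0.5938750734291157 -0.04486068617552519
```

Emit:
move_arm(deltas=[[0,0,0,0,0,0],[0,0,0,0,0,0],[0,0,0,0,0,0],[0,0,0,0,0,0],[0,0,0,0,0,0]], claw=132)

```text
t: 5.58
eef_pos: [0.5276, -0.0626, 0.3887]
ee_rot: [-3.142, 0.0, -1.912]
force: [0.1, -0.1, 0.7]
width: 0.0421
```

```bash
python3 s.py
```

```text
5.5833 [ 0.5276 -0.0626  0.3887] [-179.9979    0.0024 -109.5356] F [ 0.1214 -0.1115  0.6855] M [ 0.0257  0.0648 -0.002 ] w 0.04213102830927839 q6 -0.5921625064957609 -0.005079979891888797
```

Emit:
move_arm(deltas=[[0,0,0,0,0,0],[0,0,0,0,0,0],[0,0,0,0,0,0],[0,0,0,0,0,0],[0,0,0,0,0,0]], claw=255, squeeze=20)

```text
t: 6.0
eef_pos: [0.5279, -0.0627, 0.3887]
ee_rot: [-3.141, 0.0, -1.912]
force: [3.4, -2.5, -2.5]
width: 0.0399
```

```bash
python3 s.py
```

```text
6.0 [ 0.5279 -0.0627  0.3887] [-179.96      0.0053 -109.5241] F [ 3.3684 -2.5488 -2.5496] M [-0.7859 -1.2389 -0.0087] w 0.039882330243251794 q6 -0.5919608816887796 0.004051958676427603
```

Emit:
move_arm(deltas=[[0,0,0,0,0,-1.5],[0,0,0,0,0,-1.5],[0,0,0,0,0,-1],[0,0,0,0,0,0],[0,0,0,0,0,0]])

```text
t: 6.42
eef_pos: [0.5278, -0.0626, 0.3887]
ee_rot: [-3.141, 0.0, -1.981]
force: [5.0, -2.6, -1.7]
width: 0.0396
```

```bash
python3 s.py
```

```text
6.4167 [ 0.5278 -0.0626  0.3887] [-179.9672    0.0053 -113.4765] F [ 4.9909 -2.5938 -1.7177] M [-0.8164 -1.4711  0.2529] w 0.03961428225277737 q6 -0.6610441473008878 -0.3087802045047283
```

Emit:
move_arm(deltas=[[0,0,0,0,0,-6],[0,0,0,0,0,-6],[0,0,0,0,0,-3],[0,0,0,0,0,-2],[0,0,0,0,0,0]])

```text
t: 6.83
eef_pos: [0.5276, -0.0625, 0.3887]
ee_rot: [3.142, 0.0, -2.279]
force: [2.6, -0.9, -0.9]
width: 0.0395
```

```bash
python3 s.py
```

```text
6.8333 [ 0.5276 -0.0625  0.3887] [ 179.9951    0.0123 -130.5714] F [ 2.5942 -0.8568 -0.8986] M [-0.2394 -0.8825  0.22  ] w 0.03954607472240069 q6 -0.9593187380683538 -0.9310179948806763
```

Emit:
move_arm(deltas=[[0,0,0,0,0,-6],[0,0,0,0,0,-6],[0,0,0,0,0,-4],[0,0,0,0,0,-2],[0,0,0,0,0,0]])

```text
t: 7.25
eef_pos: [0.5274, -0.0623, 0.3887]
ee_rot: [3.141, 0.0, -2.592]
force: [1.7, 1.6, 0.4]
width: 0.0399
```

```bash
python3 s.py
```

```text
7.25 [ 0.5274 -0.0623  0.3887] [ 179.9604    0.0073 -148.5096] F [1.6883 1.5759 0.4024] M [ 0.7052 -0.2254  0.1545] w 0.03992269149841443 q6 -1.2724540492927525 -1.0065673291683197
```

Emit:
move_arm(deltas=[[0,0,0,0,0,-6],[0,0,0,0,0,-6],[0,0,0,0,0,-4],[0,0,0,0,0,-2],[0,0,0,0,0,0]])

```text
t: 7.67
eef_pos: [0.5273, -0.0621, 0.3887]
ee_rot: [3.14, -0.0, -2.905]
force: [-0.3, 4.7, 2.3]
width: 0.0396
```

```bash
python3 s.py
```

```text
7.6667 [ 0.5273 -0.0621  0.3887] [ 179.9306   -0.0066 -166.458 ] F [-0.3147  4.6742  2.2687] M [1.8762 0.3671 0.1889] w 0.03960010220273371 q6 -1.585748918275861 -1.0137956589460373
```

Emit:
move_arm(deltas=[[0,0,0,0,0,-1],[0,0,0,0,0,-1],[0,0,0,0,0,0],[0,0,0,0,0,0],[0,0,0,0,0,0]])

```text
t: 8.08
eef_pos: [0.5273, -0.0621, 0.3887]
ee_rot: [3.14, -0.0, -2.938]
force: [-1.2, 6.5, 2.8]
width: 0.0395
```

```bash
python3 s.py
```

```text
8.0833 [ 0.5273 -0.0621  0.3887] [ 179.9295   -0.0116 -168.3333] F [-1.232   6.5147  2.7507] M [2.1956 0.5642 0.2304] w 0.039547905853855266 q6 -1.6184925005722386 -0.25227393954992294
```

Emit:
move_arm(deltas=[[0.2,0.5,0,0,0,-6],[0,0,0,0,0,-6],[0,0,0,0,0,-3],[0,0,0,0,0,-1],[0,0,0,0,0,0]])

```text
t: 8.5
eef_pos: [0.5274, -0.0617, 0.3887]
ee_rot: [3.141, -0.001, 3.065]
force: [-2.2, 5.0, 3.9]
width: 0.0397
```

```bash
python3 s.py
```

```text
8.5 [ 0.5274 -0.0617  0.3887] [179.9451  -0.0457 175.5863] F [-2.2155  5.0184  3.8684] M [2.0615 0.6964 0.2647] w 0.039666098020291356 q6 -1.8999936599064131 -0.6989740580320358
```

Emit:
move_arm(deltas=[[0,0,0,0,0,-0.5],[0,0,0,0,0,-0.5],[0,0,0,0,0,0],[0,0,0,0,0,0],[0,0,0,0,0,0]])

```text
t: 8.92
eef_pos: [0.5274, -0.0616, 0.3887]
ee_rot: [3.141, -0.001, 3.049]
force: [-2.3, 5.7, 2.8]
width: 0.0393
```

```bash
python3 s.py
```

```text
8.9167 [ 0.5274 -0.0616  0.3887] [179.9476  -0.0487 174.6741] F [-2.2791  5.6805  2.7743] M [2.0636 0.7708 0.3144] w 0.039337529630386794 q6 -1.9159617339689137 -0.33009588718414307
```

Emit:
move_arm(deltas=[[0,0,0,0,0,-0.5],[0,0,0,0,0,-0.5],[0,0,0,0,0,0],[0,0,0,0,0,0],[0,0,0,0,0,0]])

```text
t: 9.33
eef_pos: [0.5274, -0.0616, 0.3887]
ee_rot: [3.141, -0.001, 3.031]
force: [-3.2, 5.9, 3.1]
width: 0.0397
```

```bash
python3 s.py
```

```text
9.3333 [ 0.5274 -0.0616  0.3887] [179.9486  -0.0492 173.6823] F [-3.2293  5.9295  3.0815] M [2.1074 0.7603 0.3586] w 0.03971572581814015 q6 -1.9333446814406638 -0.40198132395744324
```

Emit:
move_arm(deltas=[[0,0,0,0,0,-0.5],[0,0,0,0,0,-0.5],[0,0,0,0,0,0],[0,0,0,0,0,0],[0,0,0,0,0,0]])

```text
t: 9.75
eef_pos: [0.5274, -0.0616, 0.3887]
ee_rot: [3.141, -0.001, 3.014]
force: [-2.2, 5.4, 3.8]
width: 0.0398
```

```bash
python3 s.py
```

```text
9.75 [ 0.5274 -0.0616  0.3887] [179.9513  -0.054  172.6885] F [-2.1768  5.4256  3.8282] M [2.1665 0.7525 0.4162] w 0.03980970774013766 q6 -1.9507109115835828 -0.45040556229650974
```

Emit:
move_arm(deltas=[[0,0,0,0,0,0],[0,0,0,0,0,1],[0,0,0,0,0,1],[0,0,0,0,0,1.3],[0,0,0,0,0,0]], squeeze=32)

```text
t: 10.17
eef_pos: [0.5274, -0.0616, 0.3887]
ee_rot: [3.141, -0.001, 3.073]
force: [-2.3, 6.2, 3.1]
width: 0.0395
```

```bash
python3 s.py
```

```text
10.1667 [ 0.5274 -0.0616  0.3887] [179.9467  -0.049  176.0455] F [-2.337   6.2499  3.1202] M [2.0573 0.7753 0.161 ] w 0.03948910667018202 q6 -1.8920288928038174 0.15428521670401096
```

Emit:
move_arm(deltas=[[0,0,0,0,0,5],[0,0,0,0,0,6],[0,0,0,0,0,5],[0,0,0,0,0,2],[0,0,0,0,0,0]])

```text
t: 10.58
eef_pos: [0.5274, -0.0619, 0.3887]
ee_rot: [3.141, -0.001, -2.897]
force: [-2.7, 3.9, 3.1]
width: 0.0392
```

```bash
python3 s.py
```

```text
10.5833 [ 0.5274 -0.0619  0.3887] [ 179.9633   -0.0377 -165.9808] F [-2.7139  3.8653  3.1488] M [1.6011 0.8713 0.2633] w 0.039232586813804045 q6 -1.5781984507749365 0.665142796933651
```

Emit:
move_arm(deltas=[[0,0,0,0,0,2],[0,0,0,0,0,1],[0,0,0,0,0,1],[0,0,0,0,0,0],[0,0,0,0,0,0]])

```text
t: 11.0
eef_pos: [0.5274, -0.062, 0.3887]
ee_rot: [3.141, -0.001, -2.832]
force: [-3.2, 3.8, 4.1]
width: 0.0396
```

```bash
python3 s.py
```

```text
11.0 [ 0.5274 -0.062   0.3887] [ 179.965    -0.0353 -162.2347] F [-3.2382  3.7742  4.1414] M [ 1.7428  1.2037 -0.0961] w 0.03961822730490225 q6 -1.5126995481109835 0.14848915860056877
```

Emit:
move_arm(deltas=[[0,0,0,0,0,5],[0,0,0,0,0,6],[0,0,0,0,0,5],[0,0,0,0,0,2],[0,0,0,0,0,0]])

```text
t: 11.42
eef_pos: [0.5276, -0.0623, 0.3887]
ee_rot: [3.141, -0.001, -2.516]
force: [-1.3, 3.0, 3.4]
width: 0.0396
```

```bash
python3 s.py
```

```text
11.4167 [ 0.5276 -0.0623  0.3887] [ 179.9873   -0.033  -144.151 ] F [-1.3101  2.9684  3.4089] M [ 1.0206  0.9796 -0.0937] w 0.039579338621476556 q6 -1.197028403344408 0.9708138182759285
```

Emit:
move_arm(deltas=[[0,0,0,0,0,5],[0,0,0,0,0,6],[0,0,0,0,0,5],[0,0,0,0,0,2],[0,0,0,0,0,0]])

```text
t: 11.83
eef_pos: [0.5277, -0.0625, 0.3887]
ee_rot: [-3.141, -0.001, -2.203]
force: [-1.0, -0.6, 2.1]
width: 0.0394
```

```bash
python3 s.py
```

```text
11.8333 [ 0.5277 -0.0625  0.3887] [-179.9875   -0.0367 -126.2342] F [-1.0443 -0.6181  2.1437] M [ 0.1242  0.5474 -0.1101] w 0.03941789704033067 q6 -0.8843685016330747 0.9754280000925064
```

Emit:
move_arm(deltas=[[0,0,0,0,0,5],[0,0,0,0,0,6],[0,0,0,0,0,5],[0,0,0,0,0,2],[0,0,0,0,0,0]])

```text
t: 12.25
eef_pos: [0.528, -0.0626, 0.3887]
ee_rot: [-3.141, -0.001, -1.89]
force: [1.9, -2.7, 1.0]
width: 0.0393
```

```bash
python3 s.py
```

```text
12.25 [ 0.528  -0.0626  0.3887] [-179.9652   -0.0426 -108.2927] F [ 1.9261 -2.6963  0.9676] M [-0.7938 -0.175  -0.0623] w 0.03930304618636857 q6 -0.5712369669500111 0.9798191115260124
```

Emit:
move_arm(deltas=[[0,0,0,0,0,5],[0,0,0,0,0,6],[0,0,0,0,0,4.5],[0,0,0,0,0,1.5],[0,0,0,0,0,0]])

```text
t: 12.67
eef_pos: [0.5282, -0.0626, 0.3887]
ee_rot: [-3.141, -0.001, -1.594]
force: [4.3, -4.1, -0.8]
width: 0.0392
```

```bash
python3 s.py
```

```text
12.6667 [ 0.5282 -0.0626  0.3887] [-179.946    -0.0566  -91.3472] F [ 4.2647 -4.1306 -0.8076] M [-1.483  -1.0859 -0.0019] w 0.039248866457554515 q6 -0.2755225514564818 0.7105433195829391
```

Emit:
move_arm(deltas=[[0,0,0,0,0,0],[0,0,0,0,0,0],[0,0,0,0,0,0],[0,0,0,0,0,0],[0,0,0,0,0,0]], claw=90, squeeze=10)

```text
t: 13.08
eef_pos: [0.5277, -0.062, 0.3886]
ee_rot: [3.141, 0.0, -1.593]
force: [-0.2, 0.3, 0.1]
width: 0.0566
```

Emit:
move_arm(deltas=[[0,0,10,0,0,0],[0,0,25,0,0,0],[0,0,30,0,0,0],[0,0,0,0,0,-6],[0,0,0,0,0,-6]])

```text
t: 13.5
eef_pos: [0.5281, -0.0621, 0.4567]
ee_rot: [-3.137, 0.002, -1.806]
force: [-1.2, 0.3, -1.0]
width: 0.057
```

Emit:
move_arm(deltas=[[27,24,0,0,0,-6],[27,24,0,0,0,-6],[27,24,0,0,0,-6],[0,0,0,0,0,-6],[0,0,0,0,0,0]], claw=140)

```text
t: 13.92
eef_pos: [0.6099, 0.0112, 0.4533]
ee_rot: [3.141, -0.001, -2.224]
force: [-0.1, -1.1, 0.0]
width: 0.0396
```

```bash
python3 s.py; python3 - <<'E'
from h import *
save("side","pics/d1.png",(220,90,380,250),2.5);save("top","pics/d2.png",(240,80,400,240),2.5)
cv2.imwrite("pics/d.png",np.hstack([cv2.imread("pics/d1.png"),cv2.imread("pics/d2.png")]))
E
```

```text
13.9167 [0.6099 0.0112 0.4533] [ 179.9597   -0.0594 -127.4358] F [-0.0544 -1.1029  0.0243] M [ 0.0123  0.1288 -0.005 ] w 0.03963490860083733 q6 -0.9915912719297184 -1.9937290996313095
```

View pics/d.png

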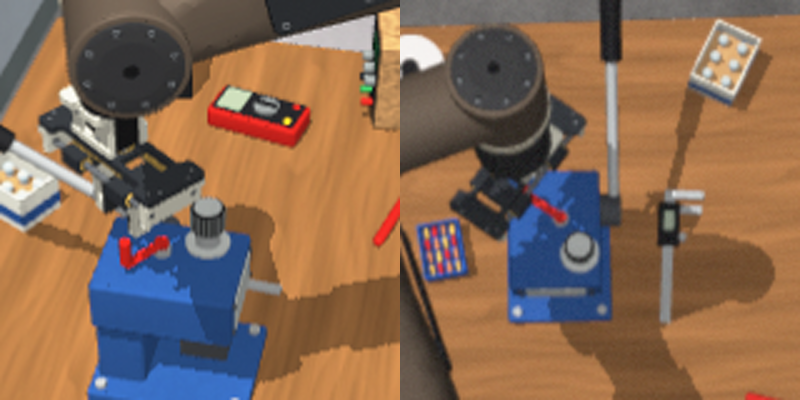

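Side crop: the knob stands at (125,243), below the open fingers at about (105–140, 190–225). The gripper clears the hand lever. Next I'll lower the fingers astride the knob.

Emit:
move_arm(deltas=[[-1,-2,-15,0,0,0],[0,0,-12,0,0,0],[0,0,-7,0,0,0],[0,0,-5,0,0,0],[0,0,0,0,0,0]])

```text
t: 14.43
eef_pos: [0.6073, 0.0074, 0.4143]
ee_rot: [3.141, -0.001, -2.22]
force: [-0.3, -0.1, 0.5]
width: 0.0393
```

Emit:
move_arm(deltas=[[0,0,-5,0,0,0],[0,0,-5,0,0,0],[0,0,-4,0,0,0],[0,0,-2,0,0,0],[0,0,0,0,0,0]])

```text
t: 14.85
eef_pos: [0.6077, 0.0079, 0.398]
ee_rot: [3.141, -0.001, -2.22]
force: [-0.4, -0.3, -0.4]
width: 0.0398
```

```bash
python3 s.py
```

```text
14.85 [0.6077 0.0079 0.398 ] [ 179.9639   -0.0419 -127.2198] F [-0.387  -0.2994 -0.3539] M [ 0.0809  0.0625 -0.0153] w 0.039834589661845866 q6 -0.9835715904675584 0.004160105308983475
```

Emit:
move_arm(deltas=[[1,1,-3,0,0,0],[0,0,-2,0,0,0],[0,0,0,0,0,0],[0,0,0,0,0,0],[0,0,0,0,0,0]], claw=182, squeeze=4)

```text
t: 15.27
eef_pos: [0.6088, 0.0089, 0.3937]
ee_rot: [-3.141, -0.0, -2.22]
force: [0.4, 0.1, -0.2]
width: 0.0256
```

```bash
python3 s.py; python3 - <<'E'
from h import *
save("side","pics/e1.png",(240,150,340,250),5)
E
```

```text
15.2667 [0.6088 0.0089 0.3937] [-179.9946   -0.0004 -127.2226] F [ 0.3744  0.0945 -0.2128] M [ 0.0448 -0.0075  0.0195] w 0.025609128686877276 q6 -0.9847531573180065 3.208375346730463e-05
```

View pics/e1.png

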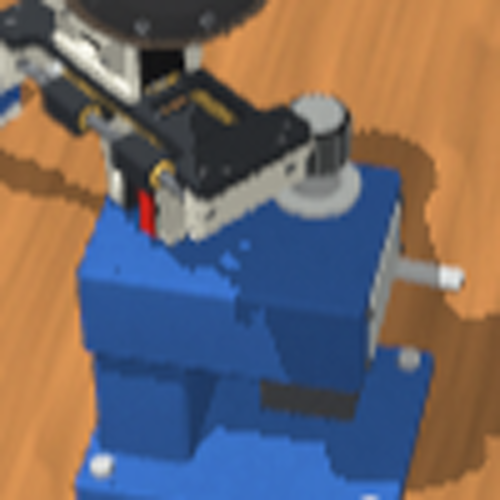

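The red knob is between the fingers, at crop (147,212). Now the swing along the arc.

Emit:
move_arm(deltas=[[-4.7,3.3,0,0,0,6],[-5,2.8,0,0,0,6],[-5.3,2.3,0,0,0,6],[-5.5,1.7,0,0,0,6],[-5.6,1.1,0,0,0,6]])

```text
t: 15.73
eef_pos: [0.5826, 0.0201, 0.3939]
ee_rot: [-3.141, -0.0, -1.692]
force: [0.3, -0.3, -0.1]
width: 0.0252
```

```bash
python3 s.py
```

```text
15.7333 [0.5826 0.0201 0.3939] [-179.9637   -0.0047  -96.9264] F [ 0.3168 -0.3453 -0.1267] M [-0.2591 -0.2206 -0.001 ] w 0.025151238878497007 q6 -0.49093737283758937 -1.9781818985939026
```

Emit:
move_arm(deltas=[[-5.7,0.5,0,0,0,6],[-5.8,-0.1,0,0,0,6],[-5.7,-0.7,0,0,0,6],[-5.6,-1.3,0,0,0,6],[-5.5,-1.9,0,0,0,6]])

```text
t: 16.15
eef_pos: [0.5543, 0.0166, 0.3941]
ee_rot: [-3.14, -0.0, -1.168]
force: [1.5, -0.2, -0.4]
width: 0.0253
```

```bash
python3 s.py
```

```text
16.15 [0.5543 0.0166 0.3941] [-179.9358   -0.0181  -66.9161] F [ 1.5174 -0.1544 -0.3579] M [-0.1086 -0.1966 -0.0098] w 0.0252743592055951 q6 0.01958725759886492 -2.083069458603859
```

Emit:
move_arm(deltas=[[-5.2,-2.4,0,0,0,6],[-4.9,-2.9,0,0,0,6],[0,0,0,0,0,0],[0,0,0,0,0,0],[0,0,0,0,0,0]])

```text
t: 16.57
eef_pos: [0.5446, 0.0115, 0.394]
ee_rot: [-3.141, -0.0, -0.967]
force: [0.7, 1.0, 1.2]
width: 0.0252
```

```bash
python3 s.py
```

```text
16.5667 [0.5446 0.0115 0.394 ] [-179.9555   -0.0113  -55.4096] F [0.7398 0.9505 1.1544] M [ 0.4307 -0.2345  0.003 ] w 0.025204949291237976 q6 0.22274202418664607 0.048711004201322794
```

Emit:
move_arm(deltas=[[-2.4,-1.6,0,0,0,3],[-2.3,-1.8,0,0,0,3],[0,0,0,0,0,0],[0,0,0,0,0,0],[0,0,0,0,0,0]])

```text
t: 16.98
eef_pos: [0.5415, 0.0086, 0.3943]
ee_rot: [-3.137, -0.002, -0.861]
force: [8.2, 2.3, -2.8]
width: 0.0308
```

```bash
python3 s.py
```

```text
16.9833 [0.5415 0.0086 0.3943] [-179.744    -0.1289  -49.357 ] F [ 8.2418  2.2829 -2.8488] M [ 0.7613 -2.9333  0.0055] w 0.03082529661541883 q6 0.33084203377852606 0.04668032401241362
```

Emit:
move_arm(deltas=[[-1.1,-0.9,0,0,0,1.5],[-1.1,-0.9,0,0,0,1.5],[0,0,0,0,0,0],[0,0,0,0,0,0],[0,0,0,0,0,0]])

```text
t: 17.4
eef_pos: [0.5395, 0.0068, 0.3945]
ee_rot: [-3.137, -0.003, -0.809]
force: [10.2, 1.6, -2.7]
width: 0.0358
```

```bash
python3 s.py
```

```text
17.4 [0.5395 0.0068 0.3945] [-179.7317   -0.1693  -46.3549] F [10.2251  1.6333 -2.7395] M [ 0.5961 -3.3011 -0.0444] w 0.03576617599074094 q6 0.3848813814043611 0.06950051989406347
```

```bash
python3 - <<'E'
from h import *
save("side","pics/f1.png",(240,150,340,250),4);save("top","pics/f2.png",(260,130,360,230),4)
cv2.imwrite("pics/f.png",np.hstack([cv2.imread("pics/f1.png"),cv2.imread("pics/f2.png")]))
E
```

```text
(no output)
```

View pics/f.png

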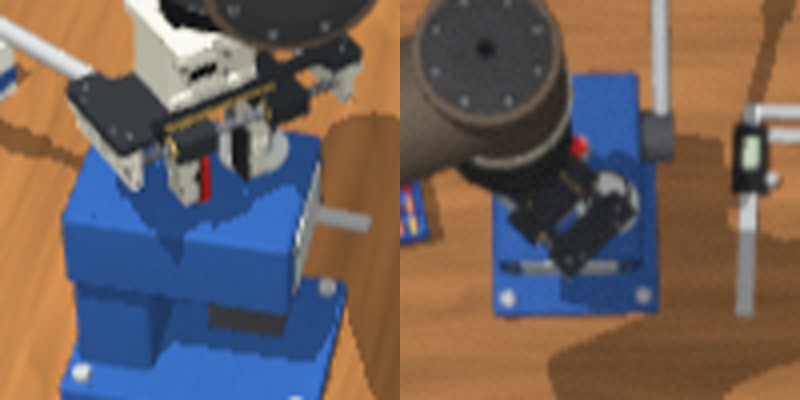

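Side crop: the knob stands at (206,158–202), against the trailing finger. I'll locate it from this picture.

```bash
python3 - <<'E'
from h import *
for xy,z in (((291.5,200.0),.211),((291.5,194.5),.226),((291.5,190),.238)):
    p=atz("side",xy,z);print(p,np.degrees(np.arctan2(p[1]+.0345,p[0]-.575)),np.hypot(p[1]+.0345,p[0]-.575))
c=arm.calibration("side");K=np.array(c["intrinsics"]);T=np.linalg.inv(np.array(c["T"]))
for d in (110,115,119,123,126.5,130):
    for z in(.21,.241):
        a=np.radians(d);p=T@np.array([.575+.055*np.cos(a),-.0345+.055*np.sin(a),z,1]);u=np.array([p[0],-p[1]])/-p[2];u=u*(1+c["k1"]*(u@u))
        q=(K@[u[0],u[1],1])[:2];print(d,z,q,(q-[240,150])*4)
E
```

```text
[0.54286622 0.0212275  0.211     ] 119.96875857783144 0.06432832851917829
[0.54411362 0.01447767 0.226     ] 122.23642046738208 0.05790319781976456
[0.54517725 0.0087862  0.238     ] 124.56554660168506 0.05256511833796615
110 0.21 [287.25340308 198.65904848] [189.01361231 194.63619394]
110 0.241 [287.0198862  190.65956667] [188.07954479 162.6382667 ]
115 0.21 [288.90915193 198.43843863] [195.63660772 193.75375451]
115 0.241 [288.70008126 190.439849  ] [194.80032504 161.759396  ]
119 0.21 [290.2104052  198.19167031] [200.84162082 192.76668122]
119 0.241 [290.02057074 190.19395339] [200.08228297 160.77581355]
123 0.21 [291.48353    197.88392261] [205.93412    191.53569046]
123 0.241 [291.31252825 189.88721787] [205.25011299 159.54887149]
126.5 0.21 [292.56923251 197.56597863] [210.27693006 190.26391451]
126.5 0.241 [292.41429524 189.57027252] [209.65718098 158.28109006]
130 0.21 [293.62403468 197.20404012] [214.49613874 188.81616048]
130 0.241 [293.48470392 189.20943668] [213.93881569 156.8377467 ]
```

Emit:
move_arm(deltas=[[2.2,1.8,0,0,0,0],[4.4,3.6,0,0,0,0],[0,0,0,0,0,0],[0,0,0,0,0,0],[0,0,0,0,0,0]], squeeze=20)

```text
t: 17.92
eef_pos: [0.5439, 0.0115, 0.3933]
ee_rot: [3.141, 0.0, -0.808]
force: [1.7, 1.9, -1.3]
width: 0.0252
```

```bash
python3 s.py
```

```text
17.9167 [0.5439 0.0115 0.3933] [179.9725   0.0234 -46.2785] F [ 1.7185  1.8527 -1.3471] M [ 0.4104 -0.4656  0.014 ] w 0.025167233391803746 q6 0.38186747704449214 -0.030255467863753438
```

Emit:
move_arm(deltas=[[-1.5,-1.4,0,0,0,0],[-1.5,-1.4,0,0,0,0],[0,0,0,0,0,0],[0,0,0,0,0,0],[0,0,0,0,0,0]])

```text
t: 18.33
eef_pos: [0.5425, 0.0103, 0.3936]
ee_rot: [-3.135, -0.001, -0.807]
force: [12.1, 8.8, -7.9]
width: 0.0254
```

```bash
python3 s.py
```

```text
18.3333 [0.5425 0.0103 0.3936] [-179.6243   -0.0458  -46.2197] F [12.1305  8.7657 -7.8843] M [ 3.2676 -3.6339  0.0344] w 0.02544377966550752 q6 0.3853065077454916 -0.05875514354556799
```

Emit:
move_arm(deltas=[[2,1.8,0,0,0,0],[1,1,10,0,0,0],[0,0,25,0,0,0],[0,0,30,0,0,0],[0,-25,10,0,0,0]])

```text
t: 18.75
eef_pos: [0.5444, -0.0122, 0.473]
ee_rot: [-3.139, -0.003, -0.805]
force: [1.7, -0.8, 1.3]
width: 0.025
```

Emit:
move_arm(deltas=[[-5,-40,0,0,0,0],[-5,-40,0,0,0,0],[-5,-40,0,0,0,0],[-5,-40,0,0,0,0],[-5,-40,0,0,0,0]])

```text
t: 19.17
eef_pos: [0.5176, -0.2154, 0.4693]
ee_rot: [3.141, 0.0, -0.807]
force: [1.5, 0.1, -0.2]
width: 0.0251
```

Emit:
move_arm(deltas=[[-5,-40,0,0,0,0],[-5,-40,0,0,0,0],[-5,-40,0,0,0,0],[0,0,0,0,0,0],[0,0,0,0,0,0]])

```text
t: 19.58
eef_pos: [0.5026, -0.3357, 0.4683]
ee_rot: [3.14, 0.002, -0.811]
force: [0.7, 1.1, 0.4]
width: 0.0252
```

```bash
python3 - <<'E'
from h import *
save("side","pics/g1.png");save("top","pics/g2.png")
L=[]
for n,(x0,y0,x1,y1) in(("a",(255,170,330,215)),("b",(280,140,330,200)),("g1",(255,170,330,215)),("g2",(280,140,330,200))):
    im=cv2.imread(f"pics/{n}.png").astype(int);m=(im[:,:,2]>110)&(im[:,:,1]<70)&(im[:,:,0]<80)
    z=np.zeros_like(m);z[y0:y1,x0:x1]=1;r,c=np.nonzero(m&z);p=np.c_[c,r].astype(np.float32)
    print(n,len(p),p.mean(0) if len(p) else 0, p.min(0),p.max(0))
    if n in("b","g2"):
        q=np.array([atz("top",x,.212)[:2] for x in p]);q-=0;v=np.linalg.svd(q-q.mean(0))[2][0];print("axis",np.degrees(np.arctan2(v[1],v[0]))%180,q.mean(0))
c1=cv2.imread("pics/g1.png")[150:250,240:340];c2=cv2.imread("pics/g2.png")[130:230,260:360]
cv2.imwrite("pics/g.png",np.hstack([cv2.resize(x,(400,400),interpolation=cv2.INTER_CUBIC) for x in(c1,c2)]))
E
python3 s.py
```

```text
a 107 [275.40186 190.28972] [268. 185.] [287. 196.]
b 57 [296.42105 161.24562] [289. 155.] [305. 167.]
axis 52.03382984640872 [ 0.59736208 -0.01075396]
g1 89 [287.4382  191.97752] [282. 185.] [292. 200.]
g2 58 [296.77585 170.3793 ] [289. 165.] [305. 175.]
axis 116.34425070865832 [ 0.56473834 -0.01130168]
19.6833 [ 0.5034 -0.3335  0.4687] [179.9767   0.0508 -46.2886] F [-0.3879  0.7138  0.1425] M [ 0.0162  0.1085 -0.0463] w 0.025025171658903833 q6 1.024896863406824 0.02414081711322069
```

View pics/g.png

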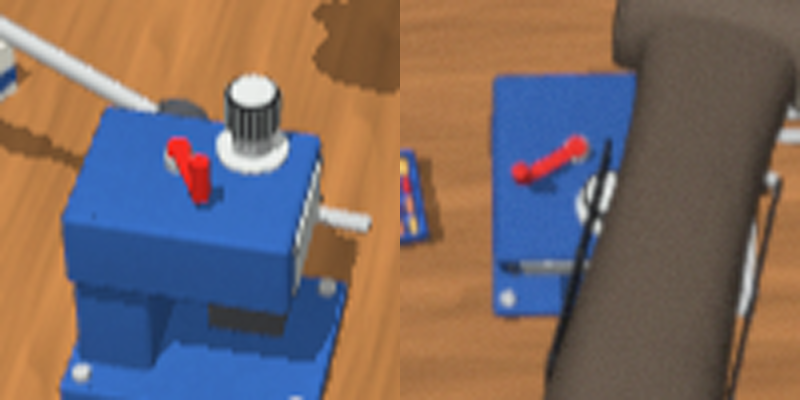

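```bash
python3 - <<'E'
from h import *
# red-pixel comparison of knob top: simple model fit of chord in both views
k0=atz("top",(290.5,155.8),.241);k1=atz("top",(289.75,173),.241);s0=atz("side",(270,187),.241);s1=atz("side",(290.25,190),.241)
for a,b in((k0,k1),(s0,s1)):
    c=np.linalg.norm((a-b)[:2]);print(a,b,c,np.degrees(2*np.arcsin(c/.11)))
# full-res fit: render lever (pivot->knob capsule + knob post) by red fraction, angle fit in each picture
def proj(n,P):
    c=arm.calibration(n);T=np.linalg.inv(np.array(c["T"]));p=(T[:3,:3]@P.T).T+T[:3,3];u=np.c_[p[:,0],-p[:,1]]/-p[:,2:]
    u=u*(1+c["k1"]*(u**2).sum(1))[:,None];K=np.array(c["intrinsics"]);return u@K[:2,:2].T+K[:2,2]
from scipy.optimize import least_squares
def red(f,box):
    im=cv2.imread(f"pics/{f}.png").astype(float);w=np.clip((im[:,:,2]-np.maximum(im[:,:,1],im[:,:,0]))/150,0,1)
    w[w<.3]=0
    z=np.zeros(w.shape);x0,y0,x1,y1=box;z[y0:y1,x0:x1]=w[y0:y1,x0:x1];return z
F=[("a","side",(262,176,294,206),0),("g1","side",(275,176,300,206),1),("b","top",(284,148,311,175),0),("g2","top",(284,160,308,180),1)]
R=[red(f,b) for f,_,b,_ in F]
t=np.linspace(0,2*np.pi,24,endpoint=False);S=8
def render(n,px,py,d,box):
    a=np.radians(d);kx,ky=px+.055*np.cos(a),py+.055*np.sin(a);m=np.zeros((400*0+ (box[3]-box[1])*S,(box[2]-box[0])*S),np.uint8)
    def hull(P):
        q=(proj(n,np.array(P))-[box[0],box[1]]+.5)*S
        cv2.fillConvexPoly(m,cv2.convexHull(q.astype(np.int32)),255)
    hull([(kx+.007*np.cos(u),ky+.007*np.sin(u),z) for u in t for z in(.208,.241)])
    hull([(x+.006*np.cos(u),y+.006*np.sin(u),z) for u in t for z in(.2,.21) for x,y in((px,py),(kx,ky))])
    return cv2.resize(m,(box[2]-box[0],box[3]-box[1]),interpolation=cv2.INTER_AREA)/255.
def cost(v):
    e=0
    for (f,n,b,i),r in zip(F,R):
        o=v[0:2] if n=="side" else v[2:4]
        e+=((cv2.GaussianBlur(render(n,o[0],o[1],v[4+i],b),(0,0),1)-cv2.GaussianBlur(np.minimum(r[b[1]:b[3],b[0]:b[2]]*1.2,1),(0,0),1))**2).sum()
    return e
from scipy.optimize import minimize
for d1 in(119,127):
    r=minimize(cost,[.575,-.0345,.575,-.0345,52,d1],method="Nelder-Mead",options=dict(initial_simplex=np.array([.575,-.0345,.575,-.0345,52,d1])+np.vstack([np.zeros(6),np.diag([.003,.003,.003,.003,3,4])]),maxiter=500));print(r.x,r.fun)
for d in(64,66,68,70,72,74,76,78): v=r.x.copy();v[5]=v[4]+d;print(d,cost(v))
E
```

```text
[0.61001264 0.0078191  0.241     ] [0.54977723 0.01158762 0.241     ] 0.060353176371112066 66.55098189186252
[0.60688246 0.01181171 0.241     ] [0.54787788 0.01268423 0.241     ] 0.05901103645909405 64.88649734909339
[ 5.76800025e-01 -3.72016130e-02  5.79363943e-01 -3.63526071e-02
  5.34343397e+01  1.16777056e+02] 27.556717574736574Traceback (most recent call last):
  File "<stdin>", line 34, in <module>
    res = _minimize_neldermead(fun, x0, args, callback, bounds=bounds,
                               **options)
    fsim[j] = func(sim[j])
              ~~~~^^^^^^^^
    fx = function(np.copy(x), *(wrapper_args + args))
  File "<stdin>", line 30, in cost
  File "<stdin>", line 24, in render
  File "<stdin>", line 21, in hull
  File "<stdin>", line 8, in proj
ValueError: time passes only in moves, steps and waits
```

The camera puts the lever at only about 65° of its 75° (top view: knob (289.8,173), pivot (304,167)). It isn't across yet, so I'll push it again from behind with closed fingers, staying well away from the dial.

Emit:
move_arm(deltas=[[7.9,39.8,0,0,0,7],[7.9,39.8,0,0,0,7],[7.9,39.8,0,0,0,7],[7.9,39.8,0,0,0,7],[7.9,39.8,0,0,0,7]], claw=255, squeeze=20)

```text
t: 20.1
eef_pos: [0.5429, -0.1314, 0.4694]
ee_rot: [-3.141, -0.001, -0.188]
force: [0.5, 0.9, -1.0]
width: 0.0016
```

Emit:
move_arm(deltas=[[7.9,39.8,0,0,0,7],[7.9,39.8,0,0,0,7],[7.9,39.8,0,0,0,7],[7.8,40,0,0,0,7],[0,0,0,0,0,7]])

```text
t: 20.52
eef_pos: [0.5752, 0.0318, 0.4688]
ee_rot: [-3.141, -0.001, 0.428]
force: [-0.9, -1.1, 0.5]
width: 0.0007
```

Emit:
move_arm(deltas=[[0,0,-25,0,0,4],[0,0,-25,0,0,0],[0,0,-15,0,0,0],[0,0,-10,0,0,0],[0,0,0,0,0,0]])

```text
t: 20.93
eef_pos: [0.574, 0.0259, 0.3919]
ee_rot: [-3.141, 0.003, 0.486]
force: [0.6, 0.4, -0.3]
width: 0.0004
```

```bash
python3 s.py
```

```text
20.9333 [0.574  0.0259 0.3919] [-179.9539    0.1826   27.8658] F [ 0.5609  0.4486 -0.3209] M [-0.1433  0.148  -0.0132] w 0.00037407244138067434 q6 1.6720950249232487 -0.00405702885473147
```

Emit:
move_arm(deltas=[[-2.6,-1.4,0,0,0,0],[-2.6,-1.4,0,0,0,0],[-2.6,-1.4,0,0,0,0],[-1.8,-1,0,0,0,0],[0,0,0,0,0,0]])

```text
t: 21.35
eef_pos: [0.5655, 0.0196, 0.3949]
ee_rot: [3.141, -0.003, 0.485]
force: [1.0, 1.1, -0.0]
width: 0.0008
```

Emit:
move_arm(deltas=[[-0.9,-0.5,0,0,0,0],[-0.9,-0.5,0,0,0,0],[0,0,0,0,0,0],[0,0,0,0,0,0],[0,0,0,0,0,0]])

```text
t: 21.77
eef_pos: [0.5649, 0.0193, 0.3949]
ee_rot: [3.141, -0.005, 0.485]
force: [6.3, 3.6, 0.9]
width: 0.0004
```

```bash
python3 s.py
```

```text
21.7667 [0.5649 0.0193 0.3949] [179.9532  -0.2895  27.8009] F [6.3495 3.6054 0.9352] M [ 1.2821 -1.9398  0.0175] w 0.0004070301308674141 q6 1.675378920755904 -0.0064183092035818845
```

Emit:
move_arm(deltas=[[4,2,0,0,0,0],[2,1,20,0,0,0],[0,0,30,0,0,0],[0,0,15,0,0,0],[-14,-29,0,0,0,0]], claw=255)

```text
t: 22.18
eef_pos: [0.5578, -0.0053, 0.4617]
ee_rot: [3.14, -0.004, 0.487]
force: [1.2, -1.0, 0.6]
width: 0.0009
```

Emit:
move_arm(deltas=[[-14,-29,0,0,0,0],[-13.5,-28,0,0,0,0],[0,0,0,0,0,0],[0,0,0,0,0,0],[0,0,0,0,0,0]], claw=90)

```text
t: 22.6
eef_pos: [0.528, -0.0645, 0.4586]
ee_rot: [-3.141, 0.001, 0.484]
force: [0.2, 0.0, -0.4]
width: 0.0284
```

```bash
python3 s.py
```

```text
22.6 [ 0.528  -0.0645  0.4586] [-179.9879    0.0333   27.72  ] F [ 0.2165  0.0447 -0.3542] M [-0.1107  0.1358  0.0384] w 0.02835409810802264 q6 1.8074064027870553 0.030766582349315286
```

Emit:
move_arm(deltas=[[0,2,0,0,0,0],[0,0,0,0,0,0],[0,0,0,0,0,0],[0,0,0,0,0,0],[0,0,0,0,0,0]])

```text
t: 23.02
eef_pos: [0.5283, -0.0619, 0.4585]
ee_rot: [-3.142, 0.0, 0.485]
force: [0.7, 0.9, -0.4]
width: 0.0555
```

Emit:
move_arm(deltas=[[0,0,-25,0,0,0],[0,0,-25,0,0,0],[0,0,-15,0,0,0],[0,0,-5,0,0,0],[0,0,0,0,0,0]])

```text
t: 23.43
eef_pos: [0.5279, -0.0622, 0.3875]
ee_rot: [-3.141, 0.003, 0.485]
force: [0.1, -1.0, -0.5]
width: 0.057
```

Emit:
move_arm(deltas=[[0,0,0,0,0,0],[0,0,0,0,0,0],[0,0,0,0,0,0],[0,0,0,0,0,0],[0,0,0,0,0,0]], claw=255, squeeze=20)

```text
t: 23.85
eef_pos: [0.5282, -0.0619, 0.3898]
ee_rot: [-3.141, -0.002, 0.485]
force: [-3.1, 4.3, 4.5]
width: 0.0397
```

```bash
python3 s.py
```

```text
23.85 [ 0.5282 -0.0619  0.3898] [-179.9882   -0.1242   27.7844] F [-3.1066  4.3406  4.488 ] M [ 1.6606  1.1259 -0.0186] w 0.039679329912812894 q6 1.8039958014611768 0.014366054674610496
```

Emit:
move_arm(deltas=[[0,0,0,0,0,1],[0,0,0,0,0,1],[0,0,0,0,0,0],[0,0,0,0,0,0],[0,0,0,0,0,0]])

```text
t: 24.27
eef_pos: [0.5282, -0.0619, 0.3899]
ee_rot: [-3.142, -0.002, 0.52]
force: [-3.2, 4.5, 5.2]
width: 0.0395
```

```bash
python3 s.py
```

```text
24.2667 [ 0.5282 -0.0619  0.3899] [-179.9979   -0.1242   29.7809] F [-3.2212  4.546   5.2487] M [ 1.5726  1.1155 -0.1309] w 0.03950546266093354 q6 1.8387556580111182 0.14601522590965033
```

Emit:
move_arm(deltas=[[0,0,0,0,0,-1],[0,0,0,0,0,-1],[0,0,0,0,0,-1],[0,0,0,0,0,-1],[0,0,0,0,0,0]])

```text
t: 24.68
eef_pos: [0.5282, -0.0618, 0.3898]
ee_rot: [-3.141, -0.002, 0.449]
force: [-3.6, 4.6, 3.9]
width: 0.0396
```

```bash
python3 s.py
```

```text
24.6833 [ 0.5282 -0.0618  0.3898] [-179.9899   -0.1203   25.7437] F [-3.6129  4.5793  3.9459] M [1.5679 1.0355 0.1047] w 0.03955060699824717 q6 1.76817566972101 -0.4433099739253521
```

Emit:
move_arm(deltas=[[0,0,0,0,0,2],[0,0,0,0,0,2],[0,0,0,0,0,2],[0,0,0,0,0,1],[0,0,0,0,0,0]])

```text
t: 25.1
eef_pos: [0.5282, -0.0619, 0.3899]
ee_rot: [3.142, -0.002, 0.573]
force: [-2.3, 5.6, 5.8]
width: 0.0398
```

```bash
python3 s.py
```

```text
25.1 [ 0.5282 -0.0619  0.3899] [179.9996  -0.1296  32.8284] F [-2.2843  5.5686  5.846 ] M [ 1.5885  1.0307 -0.3088] w 0.039800006048192574 q6 1.8920265744407543 0.703875795006752
```

Emit:
move_arm(deltas=[[0,0,0,0,0,1],[0,0,0,0,0,0.5],[0,0,0,0,0,0],[0,0,0,0,0,0],[0,0,0,0,0,0]])

```text
t: 25.52
eef_pos: [0.5282, -0.0619, 0.3898]
ee_rot: [3.142, -0.002, 0.598]
force: [-2.5, 5.4, 5.3]
width: 0.0396
```

```bash
python3 s.py
```

```text
25.5167 [ 0.5282 -0.0619  0.3898] [179.998   -0.1241  34.2524] F [-2.5347  5.4082  5.2547] M [ 1.5367  0.9696 -0.4187] w 0.0396026927116142 q6 1.9169339516816803 0.39933962747454643
```

The dial now resists well beyond its detent peak: 0.42 N m and still growing. So the lever's bolt seems to be engaged. I'll release the dial, let it settle, then push the lever again harder.

Emit:
move_arm(deltas=[[0,0,0,0,0,-2],[0,0,0,0,0,-2],[0,0,0,0,0,0],[0,0,0,0,0,0],[0,0,0,0,0,0]])

```text
t: 25.93
eef_pos: [0.5282, -0.0619, 0.3898]
ee_rot: [-3.142, -0.002, 0.528]
force: [-2.2, 4.4, 5.3]
width: 0.0395
```

```bash
python3 s.py
```

```text
25.9333 [ 0.5282 -0.0619  0.3898] [-179.9966   -0.125    30.2716] F [-2.2338  4.388   5.3317] M [ 1.5873  1.0139 -0.1392] w 0.039541557407869535 q6 1.8473807581380424 0.18233106471598148
```

Emit:
move_arm(deltas=[[0,0,0,0,0,0],[0,0,0,0,0,0],[0,0,0,0,0,0],[0,0,10,0,0,0],[0,0,20,0,0,0]], claw=90)

```text
t: 26.35
eef_pos: [0.5275, -0.0625, 0.4173]
ee_rot: [-3.14, 0.004, 0.528]
force: [0.9, 0.2, 0.5]
width: 0.0561
```

Emit:
move_arm(deltas=[[0,0,30,0,0,0],[0,0,10,0,0,0],[13.5,28,0,0,0,0],[14,29,0,0,0,-6],[14,29,0,0,0,0]], claw=255)

```text
t: 26.77
eef_pos: [0.5698, 0.0241, 0.4602]
ee_rot: [3.141, -0.002, 0.416]
force: [0.9, -1.1, 0.2]
width: 0.029
```

Emit:
move_arm(deltas=[[4,2,0,0,0,0],[0,0,0,0,0,0],[0,0,0,0,0,0],[0,0,0,0,0,0],[0,0,0,0,0,0]])

```text
t: 27.18
eef_pos: [0.5731, 0.0248, 0.459]
ee_rot: [3.141, -0.0, 0.423]
force: [0.4, -0.3, -0.2]
width: 0.001
```

```bash
python3 s.py
```

```text
27.1833 [0.5731 0.0248 0.459 ] [179.993   -0.0125  24.2293] F [ 0.3621 -0.3399 -0.1572] M [-0.164   0.1473  0.0485] w 0.000977948845058696 q6 1.6094974555546044 0.007400833710562438
```

Emit:
move_arm(deltas=[[0,0,-25,0,0,3],[0,0,-25,0,0,0],[0,0,-10,0,0,0],[0,0,-5,0,0,0],[0,0,0,0,0,0]])

```text
t: 27.6
eef_pos: [0.5734, 0.0252, 0.3932]
ee_rot: [3.142, 0.002, 0.475]
force: [0.5, 0.2, 0.7]
width: 0.0002
```

Emit:
move_arm(deltas=[[-2.6,-1.4,0,0,0,0],[-2.6,-1.4,0,0,0,0],[-2.6,-1.4,0,0,0,0],[0,0,0,0,0,0],[0,0,0,0,0,0]])

```text
t: 28.02
eef_pos: [0.5659, 0.0215, 0.3947]
ee_rot: [3.141, -0.002, 0.476]
force: [1.0, -0.3, 0.7]
width: 0.0003
```

```bash
python3 s.py
```

```text
28.0167 [0.5659 0.0215 0.3947] [179.9761  -0.1102  27.2812] F [ 0.9724 -0.2785  0.6807] M [-0.1418 -0.2667 -0.0134] w 0.00034785737601810893 q6 1.6632656177320182 -0.003797760873567313
```

Emit:
move_arm(deltas=[[-0.9,-0.5,0,0,0,0],[-0.9,-0.5,0,0,0,0],[-0.9,-0.5,0,0,0,0],[-0.9,-0.5,0,0,0,0],[0,0,0,0,0,0]])

```text
t: 28.43
eef_pos: [0.5642, 0.0207, 0.3949]
ee_rot: [3.141, -0.007, 0.477]
force: [9.6, 3.9, -1.5]
width: 0.0002
```

```bash
python3 s.py
```

```text
28.4333 [0.5642 0.0207 0.3949] [179.9478  -0.4291  27.3301] F [ 9.6125  3.9052 -1.4768] M [ 1.5862 -3.5452  0.0306] w 0.00022084187716040645 q6 1.6643754911777562 -0.05291094188578427
```

The stop is solid at the same place. To settle whether the lever is at its real end or was merely blocked, I'll swing it back clockwise and measure its full stop-to-stop travel.

Emit:
move_arm(deltas=[[5,2.5,0,0,0,0],[0,0,25,0,0,0],[0,0,35,0,0,0],[-19,-15,0,0,0,0],[-19,-15,0,0,0,0]])

```text
t: 28.85
eef_pos: [0.5294, -0.0079, 0.4548]
ee_rot: [3.141, -0.001, 0.477]
force: [-0.0, -0.0, -0.1]
width: 0.0006
```

Emit:
move_arm(deltas=[[0,0,0,0,0,0],[0,0,-20,0,0,0],[0,0,-25,0,0,0],[0,0,-15,0,0,0],[0,0,0,0,0,0]])

```text
t: 29.27
eef_pos: [0.5278, -0.0083, 0.39]
ee_rot: [-3.14, 0.007, 0.475]
force: [-0.8, -0.1, -1.0]
width: 0.0003
```

```bash
python3 s.py
```

```text
29.2667 [ 0.5278 -0.0083  0.39  ] [-179.882     0.3981   27.2312] F [-0.8316 -0.0963 -1.0299] M [-0.1696  0.2636 -0.0023] w 0.0003368098562159844 q6 1.6910312891363517 -0.0020128247706452385
```

Emit:
move_arm(deltas=[[4.4,5.5,2,0,0,0],[3.9,4.3,0,0,0,-6],[4.3,3.9,0,0,0,-6],[4.7,3.4,0,0,0,-6],[5,2.9,0,0,0,-6]])

```text
t: 29.68
eef_pos: [0.5521, 0.0127, 0.3972]
ee_rot: [-3.141, -0.001, 0.052]
force: [-0.3, 0.7, 0.1]
width: 0.0004
```

Emit:
move_arm(deltas=[[5.3,2.3,0,0,0,-6],[5.5,1.8,0,0,0,-6],[5.6,1.2,0,0,0,-6],[5.7,0.6,0,0,0,-6],[5.8,0,0,0,0,-6]])

```text
t: 30.1
eef_pos: [0.5803, 0.0187, 0.3972]
ee_rot: [-3.141, -0.001, -0.471]
force: [0.2, 0.8, -0.1]
width: 0.0001
```

Emit:
move_arm(deltas=[[5.7,-0.6,0,0,0,-6],[5.6,-1.2,0,0,0,-6],[2.8,-0.8,0,0,0,-3],[0,0,0,0,0,0],[0,0,0,0,0,0]])

```text
t: 30.52
eef_pos: [0.594, 0.0156, 0.3967]
ee_rot: [-3.141, -0.001, -0.726]
force: [-0.4, 0.0, 0.0]
width: 0.0006
```

```bash
python3 s.py
```

```text
30.5167 [0.594  0.0156 0.3967] [-179.9589   -0.0451  -41.6046] F [-0.373   0.0084  0.0463] M [-0.0055  0.1671 -0.0795] w 0.0006057715230778128 q6 0.48948169885522097 -0.32837195321917534
```

Emit:
move_arm(deltas=[[1.4,-0.5,0,0,0,-1.5],[1.4,-0.5,0,0,0,-1.5],[0,0,0,0,0,0],[0,0,0,0,0,0],[0,0,0,0,0,0]])

```text
t: 30.93
eef_pos: [0.5962, 0.0142, 0.3957]
ee_rot: [3.142, -0.0, -0.78]
force: [0.5, -0.3, -0.1]
width: 0.0008
```

```bash
python3 s.py
```

```text
30.9333 [0.5962 0.0142 0.3957] [179.9963  -0.0056 -44.6986] F [ 0.4854 -0.276  -0.0597] M [-0.055   0.0994  0.0164] w 0.000792719367764943 q6 0.4393203458642685 -0.01961810456123203
```

Emit:
move_arm(deltas=[[1.4,-0.6,0,0,0,-1.5],[1.4,-0.6,0,0,0,-1.5],[0,0,0,0,0,0],[0,0,0,0,0,0],[0,0,0,0,0,0]])

```text
t: 31.35
eef_pos: [0.5991, 0.013, 0.3956]
ee_rot: [3.142, -0.0, -0.833]
force: [0.6, 0.0, 0.2]
width: 0.0004
```

```bash
python3 s.py
```

```text
31.35 [0.5991 0.013  0.3956] [179.9962  -0.003  -47.7173] F [0.6237 0.0109 0.219 ] M [ 0.0221  0.1515 -0.0303] w 0.00041747501509823386 q6 0.39040328772640803 -0.02662262530066073
```

Emit:
move_arm(deltas=[[1.3,-0.7,0,0,0,-1.5],[1.3,-0.7,0,0,0,-1.5],[0,0,0,0,0,0],[0,0,0,0,0,0],[0,0,0,0,0,0]])

```text
t: 31.77
eef_pos: [0.6015, 0.012, 0.3956]
ee_rot: [3.141, 0.001, -0.886]
force: [-3.0, 3.8, 0.9]
width: 0.0005
```

```bash
python3 s.py
```

```text
31.7667 [0.6015 0.012  0.3956] [179.99     0.048  -50.7645] F [-3.023   3.803   0.8896] M [1.412  1.4919 0.0418] w 0.00047066776787806585 q6 0.34096856781014706 -0.08119778009131551
```

Stop-to-stop travel works out at about 73–75° (38.5° between tool angles plus about 17.3° each side for the pad and knob offsets). That means the earlier end was the true end, and the lever had started part-way. Swinging it fully across again.

Emit:
move_arm(deltas=[[-3,2.5,0,0,0,0],[0,0,25,0,0,0],[0,0,35,0,0,0],[15,-17,0,0,0,0],[15,-17,0,0,0,0]])

```text
t: 32.18
eef_pos: [0.6291, -0.0198, 0.4592]
ee_rot: [-3.137, -0.004, -0.884]
force: [1.0, 0.8, -0.7]
width: 0.0004
```

Emit:
move_arm(deltas=[[0,0,0,0,0,0],[0,0,-25,0,0,0],[0,0,-25,0,0,0],[0,0,-10,0,0,0],[0,0,0,0,0,0]])

```text
t: 32.6
eef_pos: [0.6279, -0.0199, 0.3926]
ee_rot: [3.137, 0.002, -0.886]
force: [-0.1, -0.5, 0.7]
width: 0.0003
```

```bash
python3 s.py
```

```text
32.6 [ 0.6279 -0.0199  0.3926] [179.7259   0.1363 -50.7619] F [-0.1087 -0.5421  0.7465] M [-0.0143  0.22    0.0094] w 0.0003392739822855917 q6 0.4065315734998457 -0.008276862208731472
```

Emit:
move_arm(deltas=[[-2,5.4,0,0,0,6],[-2.5,5.2,0,0,0,6],[-3.1,4.9,0,0,0,6],[-3.5,4.5,0,0,0,6],[-4,4.1,0,0,0,6]])

```text
t: 33.02
eef_pos: [0.6139, 0.0045, 0.3974]
ee_rot: [-3.141, -0.002, -0.356]
force: [0.0, -1.1, -0.6]
width: 0.0006
```

Emit:
move_arm(deltas=[[-4.4,3.7,0,0,0,6],[-4.8,3.2,0,0,0,6],[-5.1,2.7,0,0,0,6],[-5.3,2.2,0,0,0,6],[-5.5,1.6,0,0,0,6]])

```text
t: 33.43
eef_pos: [0.5888, 0.018, 0.3976]
ee_rot: [3.141, -0.003, 0.168]
force: [1.3, -1.3, -0.2]
width: 0.0005
```

Emit:
move_arm(deltas=[[-5.7,1,0,0,0,6],[-5.7,0.4,0,0,0,6],[-2.9,0,0,0,0,3],[0,0,0,0,0,0],[0,0,0,0,0,0]])

```text
t: 33.85
eef_pos: [0.5744, 0.0192, 0.3971]
ee_rot: [3.141, -0.002, 0.422]
force: [0.7, -0.1, -0.6]
width: 0.0008
```

```bash
python3 s.py
```

```text
33.85 [0.5744 0.0192 0.3971] [179.9622  -0.1044  24.1849] F [ 0.6707 -0.1399 -0.6486] M [-0.1082  0.1063 -0.0017] w 0.0008024937127239268 q6 1.618683141600134 0.32715252600610256
```

Now the final stretch, to (0.5645, 0.020) and a firm push against the end.

Emit:
move_arm(deltas=[[-2.8,0,0,0,0,3],[-2.8,-0.3,0,0,0,0],[-2,0,0,0,0,0],[0,0,0,0,0,0],[0,0,0,0,0,0]])

```text
t: 34.27
eef_pos: [0.5667, 0.0188, 0.3959]
ee_rot: [3.141, -0.001, 0.475]
force: [0.9, 0.5, 0.6]
width: 0.0004
```

```bash
python3 s.py
```

```text
34.2667 [0.5667 0.0188 0.3959] [179.9931  -0.0317  27.1915] F [0.9218 0.5488 0.5903] M [ 0.1324 -0.1101  0.0258] w 0.0004271975626583648 q6 1.667008716205328 -0.029096661019138992
```

Emit:
move_arm(deltas=[[-1.2,-0.5,0,0,0,0],[-1.2,-0.5,0,0,0,0],[-1.2,-0.5,0,0,0,0],[0,0,0,0,0,0],[0,0,0,0,0,0]])

```text
t: 34.68
eef_pos: [0.565, 0.0182, 0.3963]
ee_rot: [3.141, -0.006, 0.476]
force: [11.1, 3.2, -4.2]
width: 0.0002
```

```bash
python3 s.py
```

```text
34.6833 [0.565  0.0182 0.3963] [179.9426  -0.37    27.2662] F [11.1007  3.2147 -4.1679] M [ 1.1198 -3.9428  0.0153] w 0.00017633138132170143 q6 1.668034541530174 0.0033446092129452154
```

Emit:
move_arm(deltas=[[5,2,0,0,0,0],[3,1,5,0,0,0],[0,0,30,0,0,0],[0,0,35,0,0,0],[0,0,20,0,0,0]])

```text
t: 35.1
eef_pos: [0.5711, 0.0199, 0.4891]
ee_rot: [3.14, -0.001, 0.476]
force: [1.1, 1.3, 0.6]
width: 0.0004
```

Emit:
move_arm(deltas=[[-6,-40,0,0,0,0],[-6,-40,0,0,0,0],[-6,-40,0,0,0,0],[-6,-40,0,0,0,0],[-6,-40,0,0,0,0]])

```text
t: 35.52
eef_pos: [0.54, -0.1814, 0.486]
ee_rot: [-3.141, 0.001, 0.476]
force: [1.4, -0.2, 0.3]
width: 0.0006
```

Emit:
move_arm(deltas=[[-6,-40,0,0,0,0],[-6,-40,0,0,0,0],[-6,-40,0,0,0,0],[-6,-40,0,0,0,0],[0,0,0,0,0,0]])

```text
t: 35.93
eef_pos: [0.5152, -0.3453, 0.4849]
ee_rot: [-3.141, 0.003, 0.471]
force: [0.9, 0.6, 0.6]
width: 0.0001
```

```bash
python3 s.py; python3 - <<'E'
from h import *
save("side","pics/k1.png");save("top","pics/k2.png")
for n,b in(("g1",(255,170,330,215)),("k1",(255,170,330,215)),("g2",(280,140,310,200)),("k2",(280,140,310,200))):
    im=cv2.imread(f"pics/{n}.png").astype(int);m=(im[:,:,2]>110)&(im[:,:,1]<70)&(im[:,:,0]<80)
    z=np.zeros_like(m);z[b[1]:b[3],b[0]:b[2]]=1;r,c=np.nonzero(m&z);print(n,len(c),c.mean(),r.mean())
c1=cv2.imread("pics/k1.png");c2=cv2.imread("pics/k2.png")
cv2.imwrite("pics/k.png",np.vstack([np.hstack([cv2.resize(c1[150:225,240:340],(400,300)),cv2.resize(c2[130:205,260:360],(400,300))]),np.hstack([cv2.resize(c,(400,250)) for c in(c1,c2)])]))
E
```

```text
35.9333 [ 0.5152 -0.3453  0.4849] [-179.9394    0.1756   26.9772] F [0.9479 0.5848 0.5771] M [ 0.0849  0.0363 -0.0276] w 0.00012383895551580513 q6 2.3169027353069525 1.2273669987916946
g1 89 287.438202247191 191.97752808988764
k1 89 287.438202247191 191.97752808988764
g2 58 296.7758620689655 170.3793103448276
k2 58 296.7931034482759 170.44827586206895
```

View pics/k.png

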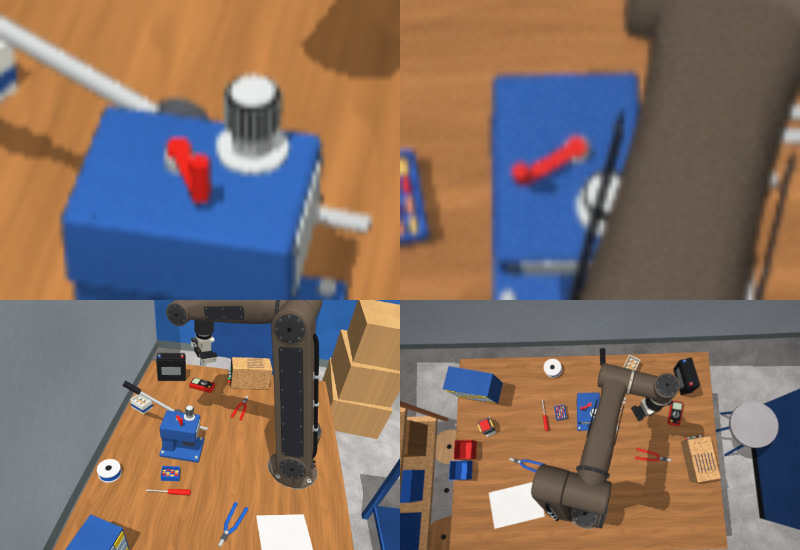

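The lever is back at exactly the same end position as before, front left at about (290,173) in the top view. The tools haven't moved and the arm is clear.

```bash
python3 -c "
from station import arm
print(arm.job_done())"
```

```text
the job is handed in; nothing more can be done
None
```

The dial is set five clicks back from its end stop and the lock lever is fully across. I handed the job in at about 36 s of the 72 s allowed; it reported no verdict.

- **End stop:** I turned the dial clockwise four clicks to its last click. I then pressed gently on the stop, where the torque rose steadily to about 0.42 N m. The stop's damage limit is about 0.7 N m.
- **Five clicks back:** I counted each click by the torque at the wrist. It read about zero when the dial reached the fifth click, and I let go there.
- **Lock lever:** My first camera check disagreed with the lever being fully across: it had moved only about 65° of its 75°.
    - **Dial check:** I gripped the dial again. It sat centred in its click, and it resisted past its normal click torque (0.42 N m and rising), so the lock was engaged.
    - **Travel check:** I swung the lever back to its other stop and across again. The full travel came to about 73–75°, so the lever had started part-way and the end I had reached was its true end.
- **Last checks:** After a final push of about 11 N the lever was in the same place in both pictures as when the dial was blocked. The tools and tub looked unmoved by eye, and the arm was clear of everything. I did not grip the dial again after that last swing.

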